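# Unlock and throw the red waveguide switch

## Task

Change over the waveguide switch that has the red lever grip: first draw its yellow safety catch all the way back, out of the notch in the lever hub, then swing the red lever across to its other end position. Leave the catch drawn back, and do not touch the switch with the blue grip.

Things in the scene. Friction and masses are not known exactly. Their poses are not given: they have to be found in the camera images.
- red_switch: Grey box fixed to the bench, aluminium top at z = 60 mm, red lever grip and yellow catch knob on top. Origin: on the bench under the lever's upright pivot; z up. Box x -50 to +100, y -50 to +50 mm; brass ports out to y = +-68 mm near x = 0. Yaw within 15 degrees of 0: lever points roughly to the robot (own -x), catch on the far side.
- red_switch_catch (a joint): Yellow catch, slide, m: 0 = in the hub's notch (lever locked), 0.026 = fully back along the switch's own +x, away from the lever. 2 N friction, stays where left. Its knob: upright round post, diameter 18 mm, z 77 to 108 mm, at own x = 52 mm + joint, y = 0; under it a 14 mm wide bolt between rails (top z = 72 mm, out to y = +-14 mm).
- red_switch_lever (a joint): Red lever, hinge, rad: 0 = along own -x; swings clockwise seen from above (toward own +y) to a stop at 1.2; blocked at about 0.1 while the catch is in. Grip: upright round post, diameter 25 mm, z 82 to 122 mm, at own 65 mm x (-cos q, +sin q), on an arm 16 mm wide, top z = 74 mm. Friction about 2 N at the grip, stays where left.
- blue_switch: A second switch of the same form and size, fixed to the bench beside the first, with a blue lever grip; leave it alone. Origin: on the bench under its lever's pivot.

How it is judged:
By the outcome, as a careful person would: the job done as asked, in the order asked, and still so for the second after the job is handed in, with the robot touching nothing.
It also fails if it takes over 38 s, if anything falls off the work surface, if the arm or the gripper's body presses on something with over 40 N, if the wrist force passes 120 N, or if a joint passes its speed limit or range.

## Robot

A 7-joint arm with a two-finger parallel gripper is mounted at the origin on the work surface; the furniture and walls round the work are solid. World frame = base frame: x ahead of the robot, y to its left, z up, the work surface at z = 0. Lengths are in m, angles in rad, forces in N, time in s.
With the tool pointing down it reaches from about 0.425 to 0.925 m from the base axis. Payload 6.8 kg.
Tool frame: the origin (TCP) lies at the very end of the fingers, on their centre line; the grasp point (between the pads) lies grasp_offset behind it (grasp_offset is the distance from the TCP to the grasp point, in m); z points along the fingers, y is the direction in which the jaws open and shut (so a half turn about z gives the same grasp; the last joint's range is limited). The gripper opens to 85 mm and grips with 20 to 120 N. Pads are 22 mm wide; open, the fingers measure 114 mm over their backs; the gripper's body (76 mm by 85 mm) begins 54 mm behind the grasp point. The pads swing forward as they close: fully open they stand 13 mm farther back than shut.
Start: joints at [-1.273, 0.477, 0.022, 1.555, -0.011, 1.109, -0.083], TCP at [0.266, 0.62, 0.194] pointing down, gripper open.
Joint ranges: [-2.96, 2.96], [-0.34, 2.1], [-1.41, 1.46], [0.24, 2.44], [-1.37, 4.51], [0.17, 1.92], [-2.96, 2.96]. Speed limits (rad/s): [2.39, 2.39, 3.14, 3.14, 3.14, 3.14, 3.14].

## Interface

Orientations are given as a unit quaternion [w, x, y, z].
In Python, from station import * gives the robot as it stands.
- The arm moves only by the shell command python3 -m handwheel 'ROWS' [FORCE]. ROWS is JSON, one flat list of numbers, 7 for each row, row after row: the shift along the world's x, y, z in cm, then the turn, a rotation vector about the world's x, y, z in degrees, then the opening, from 0 (shut) to 1 (fully open). In form: [tx, ty, tz, ax, ay, az, fingers, tx, ty, tz, ax, ay, az, fingers, ...]. A call has 1 to 8 rows; each row is the pose to reach, as a shift and turn from the pose measured when the call began; what a row does not reach only later rows make up. A row lasts 1/12 s, in which the tool goes at most 41.7 mm and 7.16 degrees, less where a joint would pass 70% of its speed; a pose out of reach is approached as far as the arm can. A call with a gripper value outside its range is refused whole. The fingers move at their own pace and stop on an object; FORCE is the grip in N (left out, the last holds). Time passes only in rows, so rows that repeat a pose let the fingers close. It gives the time, the measured TCP pose, the force and the opening at its end, in the units of the state.
- get_obs(): the state, without advancing time (a new reading comes with each control period).
- read_camera(name): name is "scene" or "top"; returns the picture (480x640x3 uint8, red, green, blue); there is no depth.
- camera_info(name): a dict with "fx", "fy", "cx", "cy" (pixels), "k1" (the pictures are not rectified: a ray, as slopes to the right and down, at radius r is drawn at 1 + k1 r^2 times it, then the intrinsics apply), "R" (3x3) and "t" (3): a world point X has camera coordinates R X + t. Camera axes: x right, y down, z forward; pixel columns grow to the right and rows downward; lengths in m; the calibration is good to about 2 mm. A picture is of the moment at which its call begins. camera_info takes no time and is no camera call.
- hand_in(): hands the job in, once; it reports no verdict.
The state is a dict: "t": time; "q": joint angles; "joint_vel": joint speeds; "joint_torque": joint torques, N m; "eef_pos": TCP position; "tool_rot": TCP orientation; "contact_force": force on the tool from outside, world axes, zero at the start; "torque": the same for the moment, N m; "gripper_width": opening from 0.0 (shut) to 1.0 (fully open).
Only numpy, scipy, OpenCV 4.12 (cv2) and the standard library are available. Lean on these libraries where they do the work, as an engineer would, in place of code of your own. Each camera call takes 0.05 s, during which the arm holds its last target. There are 200 camera calls.

## Working session

There is one attempt and no reset: what is moved stays moved. The work goes in short steps, Python scripts to look and compute and a shell command to move; the robot and the scene stay as the last step left them, time stands still between calls to the robot, and variables do not carry over. Pictures are saved under pics/ and viewed, on a budget of 10 in all, crops included, one or two more only if the job needs it, and the job is handed in when it is done.

```bash
mkdir -p pics; cat > h.py <<'E'
from station import *
import numpy as np, cv2
def snap(n,f):
    im=read_camera(n); cv2.imwrite(f,im[:,:,::-1]); return im
def proj(n,X):
    c=camera_info(n);p=np.array(c["R"])@np.array(X).T.reshape(3,-1)+np.array(c["t"])[:,None]
    s=p[:2]/p[2];s=s*(1+c["k1"]*(s**2).sum(0))
    return np.c_[c["fx"]*s[0]+c["cx"],c["fy"]*s[1]+c["cy"]]
def ray(n,uv):
    c=camera_info(n);d=np.array([(uv[0]-c["cx"])/c["fx"],(uv[1]-c["cy"])/c["fy"]]);s=d.copy()
    for _ in range(30): s=d/(1+c["k1"]*(s@s))
    R=np.array(c["R"]);return -R.T@np.array(c["t"]),R.T@np.r_[s,1]
def atz(n,uv,z):
    o,d=ray(n,uv);return o+d*(z-o[2])/d[2]
def tri(uv1,uv2,n1="scene",n2="top"):
    o1,d1=ray(n1,uv1);o2,d2=ray(n2,uv2)
    d1/=np.linalg.norm(d1);d2/=np.linalg.norm(d2)
    s=np.linalg.lstsq(np.c_[d1,-d2],o2-o1,rcond=None)[0]
    a=o1+s[0]*d1;b=o2+s[1]*d2;return (a+b)/2,np.linalg.norm(a-b)
E
python3 - <<'E'
from h import *
snap("scene","pics/s1.png");snap("top","pics/t1.png")
for n in("scene","top"):print(camera_info(n))
o=get_obs();print(o)
E
```

```text
{'fx': 473.54902655371137, 'fy': 473.54902655371137, 'cx': 318.8781395925182, 'cy': 239.95797005318312, 'k1': -0.09163802648572097, 'R': array([[-0.94613451,  0.32367925, -0.00782475],
       [ 0.22713829,  0.646329  , -0.72846896],
       [-0.23073292, -0.69100693, -0.68503412]]), 't': array([ 0.53004588, -0.06308695,  0.97375306])}
{'fx': 472.5578148642296, 'fy': 472.5578148642296, 'cx': 312.1300411922043, 'cy': 229.13365460420994, 'k1': -0.08258557838881359, 'R': array([[-0.00819105, -0.99887248,  0.046762  ],
       [-0.99714484,  0.00464847, -0.0753695 ],
       [ 0.07506715, -0.04724584, -0.99605861]]), 't': array([-0.0638354 ,  0.56162479,  0.85114562])}
{'t': 0.1, 'q': array([-1.27311476,  0.47773029,  0.02235547,  1.55632693, -0.01148305,
        1.10928658, -0.08311195]), 'joint_vel': array([ 0.00154436, -0.00224587, -0.00082942, -0.00348227, -0.00069745,
        0.00015128,  0.00011418]), 'joint_torque': array([ 4.46368911e-03, -5.97765791e+01,  1.61375508e+00, -2.81955618e+01,
        1.28450379e-02,  5.16159256e-03,  2.96924362e-06]), 'eef_pos': array([0.26624516, 0.61964512, 0.19342545]), 'tool_rot': array([-9.48510943e-05,  2.01499381e-01,  9.79488306e-01, -8.05809823e-04]), 'contact_force': array([ 0.06170422, -0.29773668, -0.22746996]), 'torque': array([-0.01861665,  0.00674751, -0.00356972]), 'gripper_width': 1.0020802055689935}
```

View pics/s1.png

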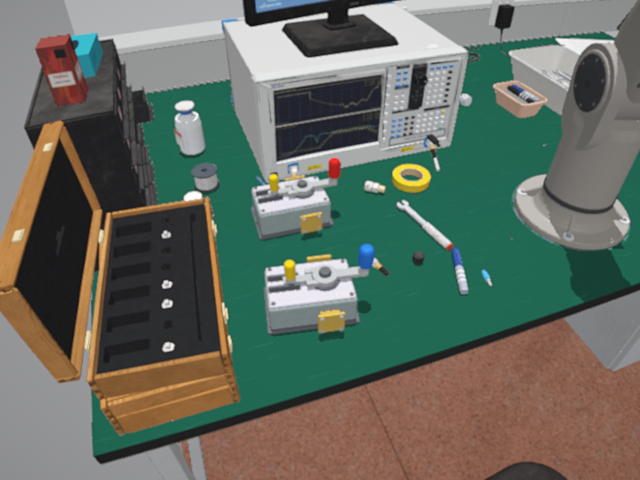

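View pics/t1.png

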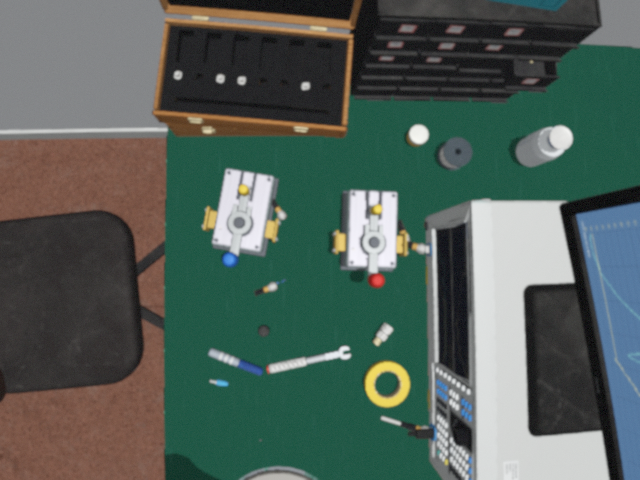

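The scene picture shows the red switch at about (290,205), with its grip at (335,168) and its yellow knob at (274,182). The blue switch is nearer the camera, at (310,295). In the top picture the red grip is at (377,281), the red switch's knob at (377,210) and its pivot at (374,242). The blue switch's pivot is at (239,223), its grip at (229,260). The analyser stands to the red switch's right.

```bash
cat >> h.py <<'E'
from scipy.optimize import least_squares
def blob(im,col,box):
    h=cv2.cvtColor(im,cv2.COLOR_RGB2HSV);H,S,V=[h[...,i].astype(int) for i in range(3)]
    m={'r':((H<8)|(H>172)),'y':(abs(H-26)<5),'b':abs(H-108)<10}[col]&(S>150)&(V>60)
    x0,y0,x1,y1=box;k=np.zeros_like(m);k[y0:y1,x0:x1]=1
    n,l,s,c=cv2.connectedComponentsWithStats((m&k).astype(np.uint8))
    i=1+np.argmax(s[1:,4]);return c[i],s[i]
def post(n,x,y,r,z0,z1):   # centroid & bbox of projected post
    a=np.linspace(0,2*np.pi,40);P=[[x+r*np.cos(t),y+r*np.sin(t),z] for t in a for z in(z0,z1)]
    hull=cv2.convexHull(proj(n,P).astype(np.float32));M=cv2.moments(hull)
    b=hull.reshape(-1,2);return np.array([M['m10']/M['m00'],M['m01']/M['m00']]),b.min(0),b.max(0)
E
python3 - <<'E'
from h import *
s=cv2.imread("pics/s1.png")[:,:,::-1].copy();t=cv2.imread("pics/t1.png")[:,:,::-1].copy()
B={'rg':('r',(320,150,350,185),(360,265,395,295),.0125,.082,.122),'ry':('y',(265,170,284,196),(368,203,386,218),.009,.077,.108),
'bg':('b',(350,235,380,275),(215,248,240,270),.0125,.082,.122),'by':('y',(280,255,300,285),(235,180,252,196),.009,.077,.108)}
P={}
for k,(c,bs,bt,r,z0,z1) in B.items():
    cs,ss=blob(s,c,bs);ct,st=blob(t,c,bt);X,e=tri(cs,ct)
    f=least_squares(lambda p:np.r_[post("scene",*p[:2],r,z0+p[2],z1+p[2])[0]-cs,post("top",*p[:2],r,z0+p[2],z1+p[2])[0]-ct],[X[0],X[1],0],x_scale=.01,diff_step=1e-3)
    P[k]=f.x;print(k,cs.round(1),ss,ct.round(1),st,X.round(4),e.round(4),'fit',f.x.round(4),f.fun.round(2))
for a in 'rb':
    d=P[a+'y']-P[a+'g'];print(a,np.hypot(*d[:2]),np.degrees(np.arctan2(d[1],d[0])))
print(atz("top",(374,242),.075),atz("top",(239,223),.075))
# analyser front-left corner
print(atz("top",(428,335),.1))
E
```

```text
rg [333.9 167.8] [328 158  12  20 200] [376.2 280.3] [369 274  16  14 170] [ 0.4691 -0.1717  0.0993] 0.0015 fit [ 0.4691 -0.1711 -0.0027] [ 0.47  0.03  0.15 -0.38]
ry [273.5 181.9] [270 174   8  17 117] [374.6 210.5] [372 207   8   7  31] [ 0.5891 -0.1723  0.0943] 0.0037 fit [ 0.5889 -0.172   0.0017] [ 1.11  0.14  0.33 -0.97]
bg [365.6 255.4] [358 243  17  26 353] [229.4 259.6] [222 252  17  16 201] [0.5063 0.0737 0.1036] 0.0029 fit [0.5063 0.0733 0.0008] [ 0.84  0.03  0.37 -0.81]
by [289.4 269.2] [284 260  11  20 175] [242.6 190.3] [239 186   9   9  40] [0.6241 0.0533 0.0934] 0.0029 fit [6.242e-01 5.310e-02 4.000e-04] [ 0.89  0.08  0.34 -0.93]
r 0.11975941956627043 -0.41255917100585987
b 0.11964123658479725 -9.736779543415057
[ 0.53420504 -0.17303596  0.075     ] [0.5684971  0.06164832 0.075     ]
[ 0.37488754 -0.25851112  0.1       ]
```

```bash
python3 -c "
import station;print([k for k in dir(station) if k[0]!='_'],getattr(station,'grasp_offset',None))"
python3 -m handwheel '[1,-3,0.5,0,0,3,0.5, 2.5,-6.5,1,0,0,6,0.5, 4,-10,1,0,0,9,0.5, 5.5,-13.5,1,0,0,12,0.5, 7,-17,1,0,0,15,0.5, 8.5,-20.5,1,0,0,18,0.5, 10,-24,1,0,0,21,0.5, 11.5,-27.5,1,0,0,23.3,0.5]'
python3 -m handwheel '[1.5,-3.5,0,0,0,0,0.5, 3,-7,0,0,0,0,0.5, 4.5,-10.5,0,0,0,0,0.5, 6,-14,0,0,0,0,0.5, 7.5,-17.5,0,0,0,0,0.5, 9,-21,0,0,0,0,0.5, 10.5,-24.5,0,0,0,0,0.5, 12,-28,0,0,0,0,0.5]'
```

```text
['PlanningError', 'camera_info', 'get_obs', 'grasp_offset', 'hand_in', 'read_camera'] 0.0187
t: 0.77
eef_pos: [0.3815, 0.3426, 0.2032]
tool_rot: [-0.0, -0.002, 1.0, -0.001]
contact_force: [0.8, 1.0, -0.0]
gripper_width: 0.498
t: 1.43
eef_pos: [0.5015, 0.0607, 0.2031]
tool_rot: [-0.0, -0.002, 1.0, -0.001]
contact_force: [0.3, -1.1, 0.1]
gripper_width: 0.5
```

```bash
python3 -m handwheel '[1.2,-3.4,0,0,0,0,0.5, 2.5,-6.8,0,0,0,0,0.5, 3.7,-10.2,0,0,0,0,0.5, 5,-13.6,0,0,0,0,0.5, 6.3,-17,0,0,0,0,0.5, 7.5,-20.3,0,0,0,0,0.5, 8.6,-23.3,-1,0,0,0,0.5, 8.6,-23.3,-4,0,0,0,0.5]'
python3 - <<'E'
from h import *
a=snap("scene","pics/s2.png");b=snap("top","pics/t2.png")
c=np.hstack([cv2.resize(a[100:260,220:420],(800,640)),])
cv2.imwrite("pics/c2.png",cv2.resize(a[110:260,220:420],(800,600))[:,:,::-1])
p=get_obs()["eef_pos"];print(p,proj("scene",p),proj("top",p))
E
```

```text
t: 2.1
eef_pos: [0.5911, -0.1817, 0.1667]
tool_rot: [0.004, 0.002, 1.0, -0.004]
contact_force: [1.2, -1.2, 0.8]
gripper_width: 0.497
[ 0.58435095 -0.17325272  0.15875774] [[274.39760428 152.2798426 ]] [[382.93278031 207.72143015]]
```

View pics/c2.png

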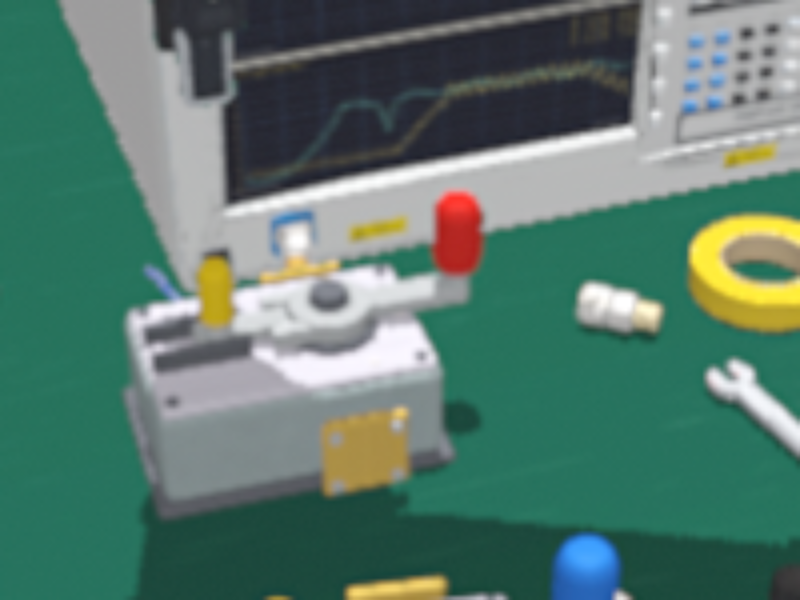

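The tool is above the yellow knob: the near fingertip is at crop (208,95) and the knob at (216,260). The lever and catch are still in place.

```bash
python3 -m handwheel '[0.3,0.1,-2,0,0,0,0.5, 0.3,0.1,-4,0,0,0,0.5, 0.3,0.1,-5.5,0,0,0,0.5, 0.3,0.1,-6.8,0,0,0,0.5, 0.3,0.1,-7.6,0,0,0,0.5, 0.3,0.1,-7.6,0,0,0,0.5, 0.3,0.1,-7.6,0,0,0,0.5]'
python3 -m handwheel '[0,0,0,0,0,0,0.1, 0,0,0,0,0,0,0.1, 0,0,0,0,0,0,0.1, 0,0,0,0,0,0,0.1, 0,0,0,0,0,0,0.1, 0,0,0,0,0,0,0.1]' 30
```

```text
t: 2.78
eef_pos: [0.5876, -0.1719, 0.0832]
tool_rot: [-0.004, -0.001, 1.0, -0.001]
contact_force: [0.3, 0.1, 0.0]
gripper_width: 0.5
t: 3.28
eef_pos: [0.5877, -0.172, 0.0834]
tool_rot: [-0.004, -0.001, 1.0, -0.001]
contact_force: [0.6, -0.5, 0.3]
gripper_width: 0.101
```

The jaws closed to 0.10 (8.6 mm), which is narrower than the 18 mm knob. I'll look before going on.

```bash
python3 - <<'E'
from h import *
a=snap("scene","pics/s3.png");b=snap("top","pics/t3.png")
cv2.imwrite("pics/c3.png",np.hstack([cv2.resize(x,(400,480),interpolation=cv2.INTER_CUBIC) for x in(a[130:250,230:330],b[170:290,320:420])])[:,:,::-1])
E
```

```text
(no output)
```

View pics/c3.png

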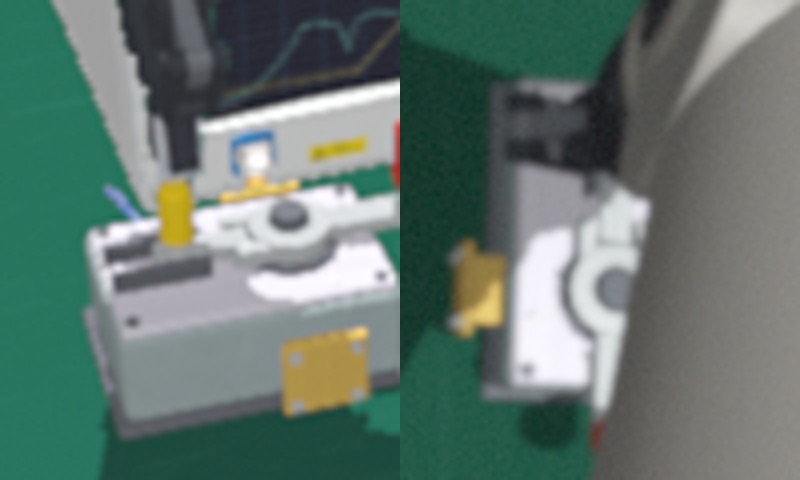

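```bash
python3 - <<'E'
from h import *
p=get_obs()["eef_pos"];print(p)
for n in("scene","top"):
    print(n,proj(n,p)[0],'body corners z+.073',[proj(n,p+[0.038*a,.0425*b,.073])[0].round() for a in(-1,1) for b in(-1,1)])
    print(-np.array(camera_info(n)["R"]).T@camera_info(n)["t"])
a=cv2.imread("pics/t2.png");b=cv2.imread("pics/s2.png")
cv2.imwrite("pics/c4.png",np.hstack([cv2.resize(x,(400,480),interpolation=cv2.INTER_CUBIC) for x in(b[90:210,225:325],a[150:270,320:420])]))
E
```

```text
[ 0.58756362 -0.17195024  0.08324635]
scene [275.7218666  186.70216564] body corners z+.073 [array([287., 139.]), array([300., 163.]), array([247., 146.]), array([258., 171.])]
[0.74050105 0.54208019 0.62524466]
top [373.66521716 211.11333843] body corners z+.073 [array([409., 230.]), array([356., 230.]), array([408., 182.]), array([355., 182.])]
[ 0.4956053  -0.02616103  0.89310538]
```

View pics/c4.png

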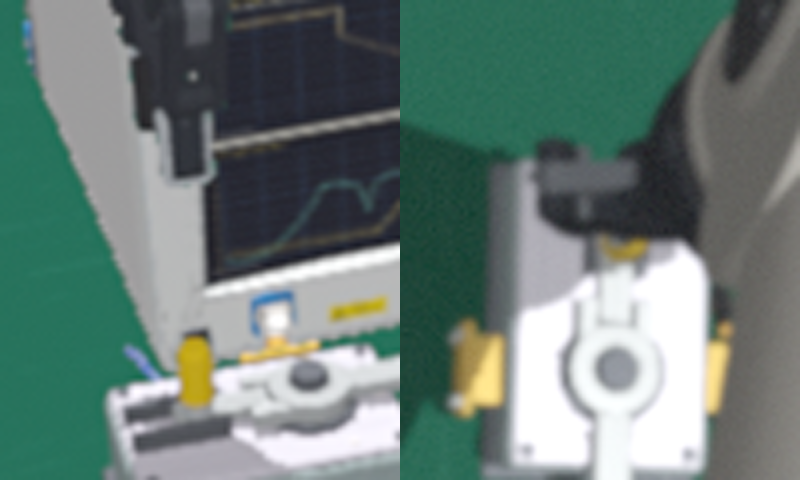

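```bash
python3 - <<'E'
from h import *
p=np.array([.591,-.182,.167])
for half in(.021,.036):
  for dz in(0,.006,.013,.03): print(half,dz,[proj("scene",p+[dx,half,dz])[0].round(1) for dx in(-.011,.011)])
print("knob-top",proj("scene",[.587,-.172,.108]),proj("top",[.587,-.172,.108]))
# clean view: s2 obs tip
for y in(-.24,-.22,-.2,-.18,-.16,-.14):
    o,d=ray("scene",(271.5,136));print(y,(o+d*(y-o[1])/d[1]).round(3))
E
```

```text
0.021 0 [array([278.2, 151.4]), array([266.2, 153.7])]
0.021 0.006 [array([278. , 148.5]), array([265.9, 150.8])]
0.021 0.013 [array([277.7, 145.1]), array([265.6, 147.4])]
0.021 0.03 [array([277.1, 136.7]), array([264.8, 139. ])]
0.036 0 [array([280.5, 155.8]), array([268.3, 158.2])]
0.036 0.006 [array([280.3, 152.9]), array([268. , 155.3])]
0.036 0.013 [array([280. , 149.5]), array([267.7, 151.8])]
0.036 0.03 [array([279.4, 141. ]), array([266.9, 143.3])]
knob-top [[275.09810722 175.98849352]] [[376.28441597 209.78369397]]
-0.24 [ 0.573 -0.24   0.153]
-0.22 [ 0.577 -0.22   0.165]
-0.2 [ 0.581 -0.2    0.177]
-0.18 [ 0.586 -0.18   0.189]
-0.16 [ 0.59  -0.16   0.201]
-0.14 [ 0.594 -0.14   0.213]
```

Crop 3 shows the fingers ending at about scene (274,175), level with the top of the knob or behind it. The pose puts the tip at row 187. I'll reopen and look: a jaw straddling the knob would show in front of it.

```bash
python3 -m handwheel '[0,0,0,0,0,0,0.5, 0,0,0,0,0,0,0.5, 0,0,0,0,0,0,0.5, 0,0,0,0,0,0,0.5, 0,0,0,0,0,0,0.5]'
python3 - <<'E'
from h import *
a=snap("scene","pics/s4.png")
cv2.imwrite("pics/c5.png",cv2.resize(a[110:230,215:335],(600,600),interpolation=cv2.INTER_CUBIC)[:,:,::-1])
E
```

```text
t: 3.8
eef_pos: [0.5876, -0.1719, 0.0832]
tool_rot: [-0.004, -0.001, 1.0, -0.001]
contact_force: [1.0, -0.3, 0.1]
gripper_width: 0.503
```

View pics/c5.png

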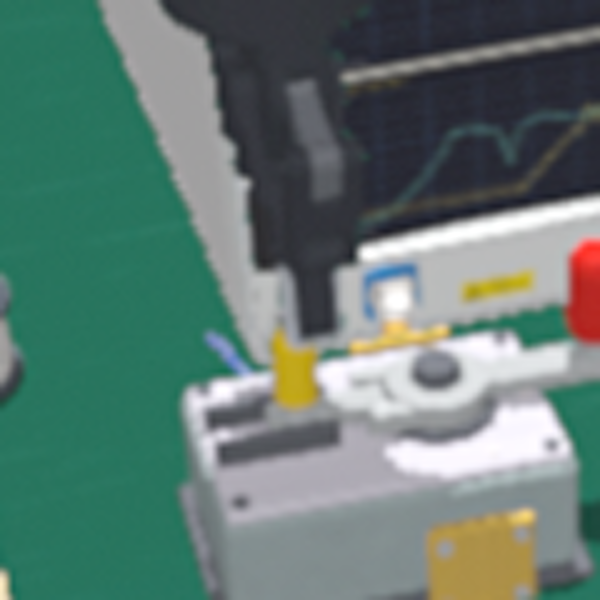

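The near jaw now hangs in front of the knob, with its tip at crop (315,340), or scene (278,178). It is centred in x, but the tip is near z = 0.115, above the knob. The fingers really end about 25–30 mm higher than the reported TCP, so I'll lower in small steps and watch the force.

```bash
python3 -m handwheel '[0,0,-0.5,0,0,0,0.5, 0,0,-1,0,0,0,0.5, 0,0,-1.5,0,0,0,0.5, 0,0,-2,0,0,0,0.5, 0,0,-2.3,0,0,0,0.5, 0,0,-2.3,0,0,0,0.5]'
python3 -m handwheel '[0,0,0,0,0,0,0.1, 0,0,0,0,0,0,0.1, 0,0,0,0,0,0,0.1, 0,0,0,0,0,0,0.1, 0,0,0,0,0,0,0.1, 0,0,0,0,0,0,0.1]' 30
python3 - <<'E'
from h import *
a=snap("scene","pics/s5.png")
cv2.imwrite("pics/c6.png",cv2.resize(a[110:230,215:335],(600,600),interpolation=cv2.INTER_CUBIC)[:,:,::-1])
o,d=ray("scene",(278,178));print(o+d*(-.148-o[1])/d[1])
E
```

```text
t: 4.35
eef_pos: [0.5868, -0.1718, 0.0591]
tool_rot: [-0.005, -0.001, 1.0, -0.0]
contact_force: [0.4, -0.2, 0.3]
gripper_width: 0.498
t: 4.85
eef_pos: [0.5868, -0.1749, 0.0595]
tool_rot: [-0.004, 0.0, 1.0, -0.002]
contact_force: [0.5, -6.2, -3.0]
gripper_width: 0.187
[ 0.58711095 -0.148       0.11970022]
```

View pics/c6.png

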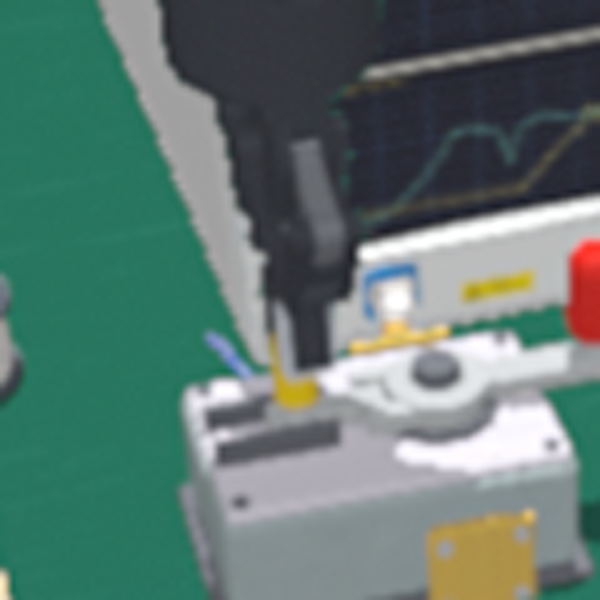

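The jaws stopped on the knob at 0.187, and the picture shows the near jaw at crop (300,350) overlapping most of the knob's height. Next I'll draw the catch back.

```bash
python3 -m handwheel '[0.4,0,0,0,0,0,0.1, 0.8,0,0,0,0,0,0.1, 1.2,0,0,0,0,0,0.1, 1.6,0,0,0,0,0,0.1, 2,0,0,0,0,0,0.1, 2.3,0,0,0,0,0,0.1, 2.6,0,0,0,0,0,0.1, 2.6,0,0,0,0,0,0.1]' 40
```

```text
t: 5.57
eef_pos: [0.61, -0.176, 0.0593]
tool_rot: [-0.007, 0.001, 1.0, -0.002]
contact_force: [-9.8, -3.0, 6.5]
gripper_width: 0.181
```

```bash
python3 -m handwheel '[0.3,0,0,0,0,0,0.1, 0.6,0,0,0,0,0,0.1, 0.8,0,0,0,0,0,0.1, 0.8,0,0,0,0,0,0.1]' 40
python3 -m handwheel '[-0.4,0,0,0,0,0,0.1, -0.4,0,0,0,0,0,0.5, -0.4,0,0,0,0,0,0.5, -0.4,0,0,0,0,0,0.5, -0.4,0,0,0,0,0,0.5]'
```

```text
t: 5.9
eef_pos: [0.61, -0.176, 0.0589]
tool_rot: [-0.015, 0.002, 1.0, -0.001]
contact_force: [-24.7, 1.1, 19.6]
gripper_width: 0.179
t: 6.32
eef_pos: [0.6072, -0.1752, 0.059]
tool_rot: [-0.015, 0.001, 1.0, -0.0]
contact_force: [0.6, -0.8, -0.6]
gripper_width: 0.497
```

The catch hit its stop, at 25 N. My release row backed off while the jaws still held, so the catch may have crept forward. I'll grip again, pull to the stop and open in place.

```bash
python3 -m handwheel '[0,0,0,0,0,0,0.1, 0,0,0,0,0,0,0.1, 0,0,0,0,0,0,0.1, 0,0,0,0,0,0,0.1, 0,0,0,0,0,0,0.1]' 40
python3 -m handwheel '[0.3,0,0,0,0,0,0.1, 0.6,0,0,0,0,0,0.1, 0.9,0,0,0,0,0,0.1, 0.9,0,0,0,0,0,0.1]'
```

```text
t: 6.73
eef_pos: [0.6078, -0.1757, 0.0592]
tool_rot: [-0.014, 0.002, 1.0, -0.001]
contact_force: [2.2, -1.3, 0.2]
gripper_width: 0.178
t: 7.07
eef_pos: [0.6123, -0.176, 0.0589]
tool_rot: [-0.019, 0.002, 1.0, 0.0]
contact_force: [-12.5, 0.6, 12.1]
gripper_width: 0.185
```

```bash
python3 -m handwheel '[0.3,0,0,0,0,0,0.5, 0.3,0,0,0,0,0,0.5, 0.3,0,0,0,0,0,0.5, 0.3,0,0,0,0,0,0.5, 0.2,0,1,0,0,0,0.5, 0.2,0,3,0,0,0,0.5, 0.2,0,6,0,0,0,0.5, 0.2,0,9,0,0,0,0.5]'
```

```text
t: 7.73
eef_pos: [0.6138, -0.1757, 0.15]
tool_rot: [-0.019, 0.002, 1.0, 0.0]
contact_force: [0.6, -0.1, 0.9]
gripper_width: 0.495
```

```bash
python3 -m handwheel '[-3,0,0.5,0,-2.2,0,0.6, -6,0,0.5,0,-2.2,0,0.6, -9,0,0.5,0,-2.2,0,0.6, -12,0.1,0.5,0,-2.2,0,0.6, -14,0.2,0.5,0,-2.2,0,0.6, -14.5,0.2,0.5,0,-2.2,0,0.6, -14.5,0.2,0.5,0,-2.2,0,0.6]' 
python3 - <<'E'
from h import *
s=snap("scene","pics/s6.png");snap("top","pics/t6.png")
for c,b,r,z0,z1,x0 in(('y',(255,165,284,196),.009,.077,.108,.588),('r',(320,150,350,185),.0125,.082,.122,.469)):
    try:
        cs,ss=blob(s,c,b);f=least_squares(lambda p:post("scene",*p,r,z0,z1)[0]-cs,[x0,-.172],x_scale=.01,diff_step=1e-3);print(c,cs,ss,f.x)
    except Exception as e:print(c,e)
print(get_obs()["eef_pos"])
cv2.imwrite("pics/c7.png",cv2.resize(s[100:220,240:400],(800,600),interpolation=cv2.INTER_CUBIC)[:,:,::-1])
E
```

```text
t: 8.32
eef_pos: [0.4681, -0.1738, 0.1558]
tool_rot: [0.001, 0.002, 1.0, 0.0]
contact_force: [0.3, -0.1, -0.0]
gripper_width: 0.598
y [261.08264463 184.2231405 ] [257 176   9  17 121] [ 0.6142697  -0.17636384]
r [333.91752577 168.08762887] [328 159  12  19 194] [ 0.47160039 -0.16707008]
[ 0.47045232 -0.17366269  0.15572844]
```

View pics/c7.png

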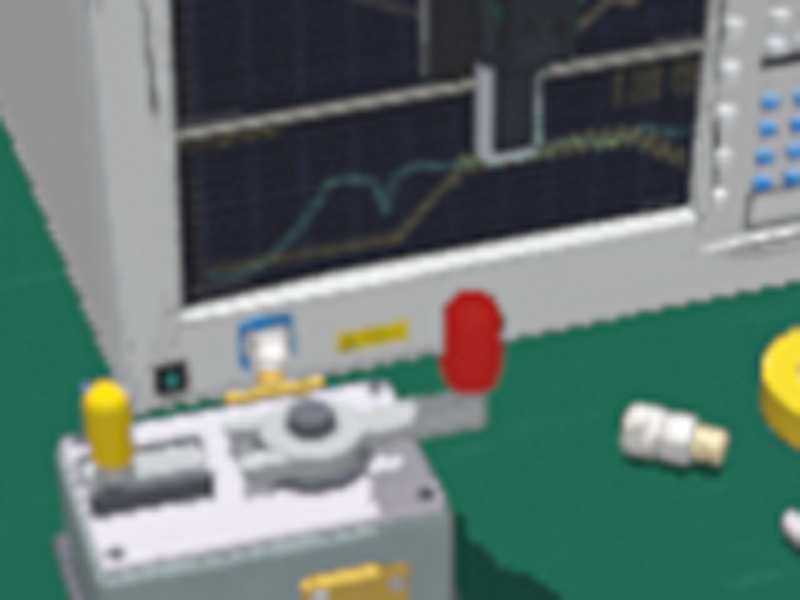

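The catch is fully back: its knob moved from x = 0.588 to 0.614, which is 26 mm. The lever has not moved; its grip is at crop (472,345), with the jaw above it at (510,155). Next I'll lower over the grip.

```bash
python3 -m handwheel '[0,0.1,-2,0,0,0,0.6, 0,0.1,-4,0,0,0,0.6, 0,0.1,-5.5,0,0,0,0.6, 0,0.1,-7,0,0,0,0.6, 0,0.1,-8,0,0,0,0.6, 0,0.1,-8.8,0,0,0,0.6, 0,0.1,-8.8,0,0,0,0.6]'
python3 -m handwheel '[0,0,0,0,0,0,0.2, 0,0,0,0,0,0,0.2, 0,0,0,0,0,0,0.2, 0,0,0,0,0,0,0.2, 0,0,0,0,0,0,0.2, 0,0,0,0,0,0,0.2]' 30
```

```text
t: 9.0
eef_pos: [0.4704, -0.1724, 0.0663]
tool_rot: [0.0, 0.001, 1.0, 0.0]
contact_force: [-0.8, 0.5, 0.3]
gripper_width: 0.597
t: 9.5
eef_pos: [0.4711, -0.17, 0.0671]
tool_rot: [0.0, 0.001, 1.0, 0.001]
contact_force: [-0.3, 6.7, 2.8]
gripper_width: 0.273
```

```bash
python3 -m handwheel '[0.05,0.55,0,0,0,-5,0.2, 0.15,1.1,0,0,0,-10,0.2, 0.3,1.65,0,0,0,-15,0.2, 0.5,2.2,0,0,0,-20,0.2, 0.7,2.7,0,0,0,-25,0.2, 1,3.2,0,0,0,-30,0.2, 1.3,3.7,0,0,0,-35,0.2, 1.7,4.1,0,0,0,-40,0.2]'
python3 - <<'E'
from h import *
o=get_obs();p=o["eef_pos"];print(np.degrees(np.arctan2(p[1]+.1728,.536-p[0]))-2.4,np.hypot(p[1]+.1728,.536-p[0]),p)
c=np.array([.536,-.1728])
for q in(45,50,55,60,65,70,73):
    f=np.radians(q+2.4);print(q,((c+.065*np.array([-np.cos(f),np.sin(f)])-p[:2])*100).round(2))
E
```

```text
t: 10.17
eef_pos: [0.488, -0.1291, 0.0673]
tool_rot: [0.001, 0.345, 0.939, 0.001]
contact_force: [-0.6, -2.1, -6.1]
gripper_width: 0.269
39.91673718749031 0.06487443133865844 [ 0.48802961 -0.12912468  0.06731879]
45 [0.4  0.42]
50 [0.83 0.78]
55 [1.3  1.11]
60 [1.79 1.39]
65 [2.3  1.63]
70 [2.83 1.83]
73 [3.16 1.92]
```

```bash
python3 -m handwheel '[0.4,0.4,0,0,0,-5,0.2, 0.8,0.8,0,0,0,-10,0.2, 1.3,1.1,0,0,0,-15,0.2, 1.8,1.4,0,0,0,-20,0.2, 2.3,1.6,0,0,0,-25,0.2, 2.8,1.8,0,0,0,-28,0.2, 3.2,1.9,0,0,0,-28,0.2, 3.2,1.9,0,0,0,-28,0.2]'
python3 - <<'E'
from h import *
p=get_obs()["eef_pos"];print(np.degrees(np.arctan2(p[1]+.1728,.536-p[0]))-2.4,p)
E
```

```text
t: 10.83
eef_pos: [0.515, -0.1113, 0.0671]
tool_rot: [-0.003, 0.562, 0.827, -0.002]
contact_force: [-13.3, -2.7, 8.7]
gripper_width: 0.269
68.77114867912458 [ 0.51503221 -0.11130903  0.06707271]
```

The lever is against its stop at 1.20 rad, with about 13 N of reaction. I'll open in place while still leaning on the stop, then rise.

```bash
python3 -m handwheel '[0.3,0.1,0,0,0,0,0.2, 0.3,0.1,0,0,0,0,0.6, 0.3,0.1,0,0,0,0,0.6, 0.3,0.1,0,0,0,0,0.6, 0.2,0.1,0,0,0,0,0.6, 0.2,0.1,2,0,0,0,0.6, 0.2,0.1,5,0,0,0,0.6, 0.2,0.1,9,0,0,0,0.6]'
python3 -m handwheel '[-1,3,2,0,0,0,0.6, -2,6,3,0,0,0,0.6, -3,9,3,0,0,0,0.6, -4,12,3,0,0,0,0.6, -5,15.5,3,0,0,0,0.6, -6,19,3,0,0,0,0.6, -7,22.5,3,0,0,0,0.6, -8,26,3,0,0,0,0.6]'
python3 -m handwheel '[-1,3.5,0,0,0,0,0.6, -2,7,0,0,0,0,0.6, -3,10.5,0,0,0,0,0.6, -4,14,0,0,0,0,0.6, -4,16,0,0,0,0,0.6, -4,16,0,0,0,0,0.6, -4,16,0,0,0,0,0.6]'
python3 - <<'E'
from h import *
s=snap("scene","pics/s8.png");t=snap("top","pics/t8.png");P={}
for k,bs,bt,r,z0,z1 in(('r',(290,150,350,210),(340,225,395,295),.0125,.082,.122),('y',(250,165,290,196),(366,180,388,206),.009,.077,.108)):
    cs,_=blob(s,k,bs);ct,_=blob(t,k,bt);X,e=tri(cs,ct)
    P[k]=least_squares(lambda p:np.r_[post("scene",*p,r,z0,z1)[0]-cs,post("top",*p,r,z0,z1)[0]-ct],X[:2],x_scale=.01,diff_step=1e-3).x;print(k,P[k],cs,ct,X,e)
a=np.degrees(np.arctan2(P['r'][1]+.1728,.536-P['r'][0]));print('lever deg',a-2.4, get_obs()["eef_pos"],get_obs()["contact_force"])
cv2.imwrite("pics/c8.png",np.hstack([cv2.resize(x,(400,480),interpolation=cv2.INTER_CUBIC) for x in(s[130:250,235:335],t[170:290,320:420])])[:,:,::-1])
E
```

```text
t: 11.5
eef_pos: [0.5154, -0.1098, 0.1564]
tool_rot: [-0.004, 0.562, 0.827, -0.003]
contact_force: [0.5, -0.0, 1.1]
gripper_width: 0.599
t: 12.17
eef_pos: [0.4348, 0.1521, 0.187]
tool_rot: [-0.004, 0.562, 0.827, -0.002]
contact_force: [1.3, -0.2, 0.5]
gripper_width: 0.598
t: 12.75
eef_pos: [0.3945, 0.3133, 0.187]
tool_rot: [-0.004, 0.561, 0.828, -0.002]
contact_force: [-0.5, -0.8, 0.0]
gripper_width: 0.6
r [ 0.5131269  -0.11344051] [322.69911504 189.09734513] [342.61728395 254.11111111] [ 0.51284259 -0.11486552  0.09933033] 0.00026097067662556484
y [ 0.61338839 -0.17415412] [261.1147541  184.24590164] [375.28205128 196.05128205] [ 0.61353045 -0.17371338  0.09409643] 0.0023558779684377403
lever deg 66.52673713889753 [0.39514173 0.31101958 0.18702165] [-0.08354918 -1.01434637  0.39296139]
```

View pics/c8.png

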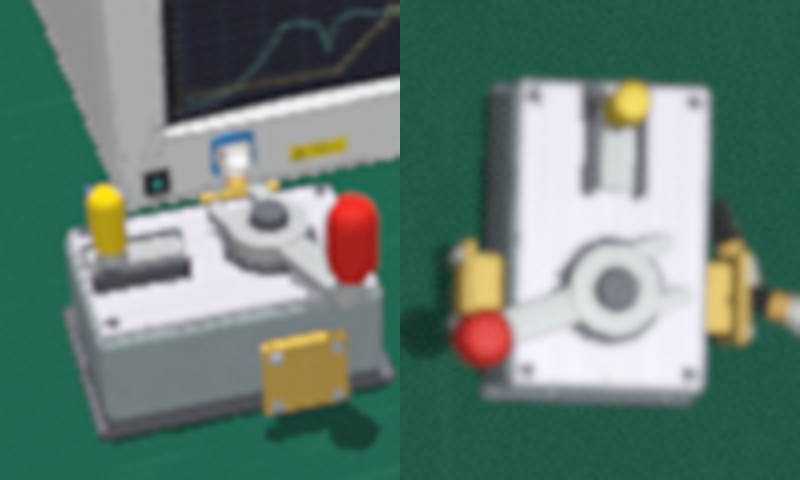

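The picture shows the catch back in its slot (top crop (630,103)) and the lever swung across (red grip at (482,338)). My search box cut off the red blob, so I'll measure it again on the saved images.

```bash
python3 - <<'E'
from h import *
def im(f): return cv2.imread(f)[:,:,::-1].copy()
s,t=im("pics/s8.png"),im("pics/t8.png")
cs,_=blob(s,'r',(290,150,350,210));ct,_=blob(t,'r',(320,225,395,295));X,e=tri(cs,ct)
p=least_squares(lambda p:np.r_[post("scene",*p,.0125,.082,.122)[0]-cs,post("top",*p,.0125,.082,.122)[0]-ct],X[:2],x_scale=.01,diff_step=1e-3).x
g0=np.array([.4691,-.1711]);h=np.linalg.norm(p-g0)/2
print(p,ct,'chord angle deg',np.degrees(2*np.arcsin(h/.065)), 'about pivot',np.degrees(np.arctan2(p[1]+.1728,.536-p[0]))-2.4)
for f in("t1","t8"):print(f,blob(im(f"pics/{f}.png"),'b',(210,240,245,275))[0],blob(im(f"pics/{f}.png"),'y',(235,180,252,196))[0])
E
```

```text
[ 0.51339919 -0.11025522] [340.05517241 254.15862069] chord angle deg 70.75281008991168 about pivot 67.73247077503854
t1 [229.3880597  259.64676617] [242.625 190.275]
t8 [229.375 259.72 ] [242.81081081 190.16216216]
```

The lever is at its stop: the two image estimates are 67.7° and 70.8°, against 68.8° nominal. The catch is fully back and the blue switch has not moved.

```bash
python3 -c "
from station import *
hand_in();print(get_obs()['t'])"
```

```text
the job is handed in; nothing more can be done
the job is handed in; nothing more can be done
```

I drew the red switch's catch back to its stop, then swung the red lever across to its other end stop. I moved the arm clear and handed in at about 13 s.

**Last checks**
- **Catch:** the pictures put its knob 25 to 26 mm back from where it started; full travel is 26 mm.
- **Lever:** the tool measured 68.8° (1.20 rad) with the lever pressed against its stop. After release, two camera estimates gave 67.7° and 70.8°; they differ by about what the camera error allows.
- **Blue switch:** its grip and knob are at the same pixels as before, to within 0.2.
- **Forces:** the highest reading was about 32 N at the wrist, when the catch reached its stop.

**What went wrong or disagreed**
- **First grasp missed:** the fingers really ended about 25 to 30 mm higher than the reported TCP, so they closed above the catch knob. I worked out the difference from pictures and lowered to suit.
- **Catch may have slipped:** my first release backed off before the jaws had opened, which may have moved the catch about 3 mm forward. I gripped it again, pulled it to the stop and opened in place before touching the lever.
- **Last lever measurement:** the first reading had a cut-off search box, so I repeated it on the same images.

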